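# Pile the punch blanks three-two-one

### The arm

A 7-joint arm with a two-finger parallel gripper is mounted at the origin on the work surface. World frame = base frame: x ahead of the robot, y to its left, z up, the work surface at z = 0. Lengths are in mm, angles in rad, forces in N, time in s.
With the tool pointing down it reaches from about 425 to 825 mm from the base axis. Payload 3.6 kg.
Tool frame: the origin (TCP) lies on the centre line of the jaws, within the pads' length; the fingertips stand manip.finger_overhang ahead of it and the grasp point (between the pads) lies 5 mm behind it (manip.finger_overhang is the distance from the TCP to the fingertips, in mm); z points along the fingers, y is the line along which they close (so a half turn about z gives the same grasp; the last joint's range is limited). The gripper opens to 85 mm and grips with 20 to 120 N. Pads are 22 mm wide; open, the fingers measure 114 mm over their backs; the gripper's body (76 mm by 85 mm) begins 54 mm behind the grasp point. The pads swing forward as they close: fully open they stand 13 mm farther back than shut.
Start: joints at [-1.317, 0.615, -0.013, 1.423, 0.008, 1.103, -0.04], TCP at [179.474, 624.702, 245.297] pointing down, gripper open.
Joint ranges: [-3.12, 3.12], [-0.3, 2.06], [-1.34, 1.32], [0.26, 2.42], [-1.36, 4.5], [0.01, 1.98], [-2.84, 2.84]. Speed limits (rad/s): [2.79, 2.79, 3.14, 3.14, 3.14, 3.14, 3.14].

### API

Orientations are given as a unit quaternion [w, x, y, z].
In Python, from workcell import sensors, eyes, hand_in, manip gives the robot as it stands.
- The arm moves only by the tool carry_out, never from a script. Its argument "steps" is one flat list of numbers, 7 for each row, row after row: the shift along the tool's x, y, z in mm, then the turn, a rotation vector about the tool's x, y, z in rad, then the opening, from 0 (shut) to 1 (fully open). A call has exactly 10 rows; each row is the pose to reach, as a shift and turn from the pose commanded when the call began, along the tool's axes at that moment; what a row does not reach only later rows make up. A row lasts 1/12 s, in which the tool goes at most 41.7 mm and 7.16 degrees, less where a joint would pass 70% of its speed; a pose out of reach is approached as far as the arm can. A call with a gripper value outside its range is refused whole. The fingers move at their own pace and stop on an object; "squeeze" is the grip in N (left out, the last holds). Time passes only in rows, so rows that repeat a pose let the fingers close, or fill a call up. It gives the time, the measured TCP pose, the force, the opening and the grip force at its end, in the units of the state.
- sensors.observe(): the state, without advancing time (a new reading comes with each control period).
- eyes.grab_frame(name): name is "side" or "top"; returns the picture (480x640x3 uint8, red, green, blue); there is no depth.
- eyes.calibration(name): a dict with "fx", "fy", "cx", "cy" (pixels), "cam_to_world" (4x4, takes a point from camera to world coordinates). Camera axes: x right, y up, looking along -z (the intrinsics and any distortion apply to the point x, -y, -z); pixel columns grow to the right and rows downward; lengths in mm; the calibration is good to about 2 mm. A picture is of the moment at which its call begins. calibration takes no time and is no camera call.
- hand_in(): hands the job in; it is judged then, once.
The state is a dict: "time_s": time; "qpos": joint angles; "dq": joint speeds; "tau": joint torques, N m; "eef_pos": TCP position; "tool_rot": TCP orientation; "force": force on the tool from outside, world axes, zero at the start; "wrist_torque": the same for the moment, N m; "grip_width": finger opening in mm; "gripper_force": force on a finger pad.
Only numpy, scipy, OpenCV 4.12 (cv2) and the standard library are available. Lean on these libraries where they do the work, as an engineer would, in place of code of your own. Each camera call takes 0.05 s, during which the arm holds its last target. There are 200 camera calls.

### The job

Finish the pile in the cradle: saddle two of the three loose thick steel blanks in the grooves between the blanks already lying there, and lay the last one in the groove on top, so that the six make a neat three-two-one pyramid with their ends roughly flush. Lay each one down gently instead of letting it drop, and leave the slim blanks and everything else on the bench where they are.

Things in the scene. Friction and masses are not known exactly. Their poses are not given: they have to be found in the camera images.
- cradle: stock cradle fixed to the bench: an oak bed 90 mm long (x) and 12 mm thick, between two upright steel cheeks 6 mm thick and 48 mm tall (from the bench) whose inner faces are 135 mm apart (y); its two ends (+x, -x) are open. It holds three blanks side by side, their axes along its x. Origin on the bench under its middle, z up
- groove_left (a point): where the centre of a blank lies when it is saddled in the groove between the row's middle and +y blanks: 72 mm above the bench (38 mm above the centres of the row) and 22 mm to the cradle's +y from its middle; axes as the cradle's
- groove_right (a point): the same for the groove between the row's middle and -y blanks: 72 mm above the bench, 22 mm to the cradle's -y
- groove_top (a point): where the centre of the top blank lies, in the groove between the two blanks of the second row: 110 mm above the bench, over the middle of the cradle
- row_left: one of the three blanks already lying side by side in the cradle (44 mm diameter, 64 mm long), the one on the cradle's +y side. Origin at its centre (22 mm above the cradle's bed, 34 mm above the bench), x along its axis; free to shift a millimetre or two
- row_middle: one of the three blanks already lying side by side in the cradle (44 mm diameter, 64 mm long), the middle one. Origin at its centre (22 mm above the cradle's bed, 34 mm above the bench), x along its axis; free to shift a millimetre or two
- row_right: one of the three blanks already lying side by side in the cradle (44 mm diameter, 64 mm long), the one on the cradle's -y side. Origin at its centre (22 mm above the cradle's bed, 34 mm above the bench), x along its axis; free to shift a millimetre or two
- blank1: one of three loose round steel blanks, all alike and like the three in the cradle: a plain cylinder 44 mm in diameter and 64 mm long (0.6 to 0.95 kg) with flat ends, lying on its side on the bench. Origin at its centre (22 mm above the bench), x along its axis; it can roll about that axis, so its y and z may point anywhere
- blank2: one of three loose round steel blanks, all alike and like the three in the cradle: a plain cylinder 44 mm in diameter and 64 mm long (0.6 to 0.95 kg) with flat ends, lying on its side on the bench. Origin at its centre (22 mm above the bench), x along its axis; it can roll about that axis, so its y and z may point anywhere
- blank3: one of three loose round steel blanks, all alike and like the three in the cradle: a plain cylinder 44 mm in diameter and 64 mm long (0.6 to 0.95 kg) with flat ends, lying on its side on the bench. Origin at its centre (22 mm above the bench), x along its axis; it can roll about that axis, so its y and z may point anywhere
- slim1: bystander among the blanks: a slimmer round steel blank, 28 mm in diameter and 75 mm long, lying on its side; does not belong in the cradle. Origin at its centre, x along its axis
- slim2: bystander: another slim round blank, 28 mm in diameter and 75 mm long, lying nearer the robot. Origin at its centre, x along its axis
- dies: bystander: two round steel dies, 130 and 124 mm in diameter, stacked to 84 mm height, too heavy to move; on the opposite side of the bench from the cradle. Origin under its centre
- punch: bystander: spoon-bowl punch standing on its square shank, 34 mm square and 99 mm tall with an egg-shaped head up to 48 mm wide. Origin under its centre
- hammer: bystander: forging hammer lying at the back, head 100 x 46 x 46 mm, shaft 26 mm thick and 255 mm long to its -y. Origin under the head
- caliper: bystander: steel caliper 200 mm long lying flat, 6 mm thick. Origin under the middle of its beam, beam along y
- brush: bystander: wooden-handled bench brush lying down, under 60 mm tall. Origin under its middle
- oilcan: bystander: copper oil can, 72 mm in diameter, 95 mm tall with a thin spout to its +x reaching 140 mm high. Origin under its centre
There are look-alikes about, which are no part of the job. Leave any green or yellow look-alike of the blank2 alone.

How it is judged (in metres and radians):
On the way, in this order (a step that is already met when the one before it is completed fails the run):
1. a loose blank lies saddled in one groove of the bottom row ((distance between any of blank1, blank2, blank3 and groove_left below 0.01 m or distance between any of blank1, blank2, blank3 and groove_right below 0.01 m)), for 0.2 s.
2. two loose blanks lie saddled side by side in the two grooves, as the second row (distance between any of blank1, blank2, blank3 and groove_left below 0.01 m and distance between any of blank1, blank2, blank3 and groove_right below 0.01 m), for 0.2 s.
3. the third lies in the groove on top (all of step 2 and distance between any of blank1, blank2, blank3 and groove_top below 0.01 m), for 0.2 s.
At the end, for the whole second after the job is handed in: The three loose blanks rest, released, one in each groove of the bottom row and one in the groove on top of these two: centres within 10 mm of their places in a regular pyramid, axes within 0.12 rad of the cradle's; the bottom row has shifted less than 12 mm (all of step 3 and angle between the x axis of each of blank1, blank2, blank3 and the x axis of cradle, either way round below 0.12 rad and linear speed of each of blank1, blank2, blank3 below 0.02 m/s and distance of each of row_left, row_middle, row_right from where it was at the start of the episode below 0.012 m); the robot touches nothing.
It fails at once if a thick blank is let fall (faster than 0.45 m/s with nothing holding it: a drop of about 10 mm) ((linear speed of blank1 above 0.45 m/s and contact force between each of the arm, the fingers and blank1 below 0.1 N) or (linear speed of blank2 above 0.45 m/s and contact force between each of the arm, the fingers and blank2 below 0.1 N) or (linear speed of blank3 above 0.45 m/s and contact force between each of the arm, the fingers and blank3 below 0.1 N)).
It fails at once if a slim blank, the punch, hammer, caliper, brush or oil can is moved by more than 30 mm (distance of any of slim1, slim2, punch, hammer, caliper, brush, oilcan from where it was at the start of the episode above 0.03 m).
It also fails if it takes over 64 s, if anything falls off the work surface, if the arm or the gripper's body presses on something with over 40 N, if the wrist force passes 120 N, or if a joint passes its speed limit or range.

## Working session

There is one attempt and no reset: what is moved stays moved. The work goes in short steps, Python scripts to look and compute and a tool call to move; the robot and the scene stay as the last step left them, time stands still between calls to the robot, and variables do not carry over. Pictures are saved under pics/ and viewed, at most 10 in all, crops included, and the job is handed in when it is done.

Besides the shell and the picture viewer there is one more tool, called after ">>>" as a command line: name --argument value ..., lists and objects as JSON in quotes. carry_out: Moves the arm, as the interface text tells. Its arguments: {"type":"object","properties":{"steps":{"type":"array"},"squeeze":{"type":"number"}},"required":["steps"]}

```bash
mkdir -p pics; ls
python3 - <<'E'
from workcell import sensors, eyes, manip
import cv2
print(manip.finger_overhang); print(sensors.observe())
for n in("top","side"):
    cv2.imwrite(f"pics/{n}0.png",eyes.grab_frame(n)[:,:,::-1]); print(eyes.calibration(n))
E
```

```text
pics
14.0
{'time_s': 0.0, 'qpos': array([-1.31747722,  0.61592052, -0.01263277,  1.42494799,  0.00809842,
        1.1033901 , -0.04038731]), 'dq': array([ 2.56755401e-04,  2.95859244e-04, -4.39381508e-04,  8.59186736e-05,
       -1.98501464e-03,  4.64915360e-04, -1.72299723e-04]), 'tau': array([ 5.48862920e-05, -4.69215095e+01,  2.59065628e-01, -1.71032435e+01,
        9.93902853e-03,  9.67470347e-03,  4.23608157e-06]), 'eef_pos': array([179.29389163, 624.00445037, 244.12093989]), 'tool_rot': array([-1.68522632e-04,  1.39407758e-01,  9.90234198e-01, -1.29707907e-03]), 'force': array([ 0.40259565, -1.05990062, -0.3379712 ]), 'wrist_torque': array([-0.00532166, -0.01857387, -0.00112617]), 'gripper_force': 0.0, 'grip_width': 85.35256297305156}
{'fx': 577.4483974527434, 'fy': 577.4483974527434, 'cx': 315.45876195645826, 'cy': 229.73375772972483, 'cam_to_world': array([[ 1.84132987e-02,  9.77730913e-01, -2.09053132e-01,
         2.08455927e+02],
       [-9.99820779e-01,  1.89262794e-02,  4.53520042e-04,
         1.07521996e+02],
       [ 4.40001855e-03,  2.09007314e-01,  9.77904179e-01,
         1.73316182e+03],
       [ 0.00000000e+00,  0.00000000e+00,  0.00000000e+00,
         1.00000000e+00]])}
{'fx': 452.38884703629805, 'fy': 452.38884703629805, 'cx': 321.74854041796016, 'cy': 231.27249619313517, 'cam_to_world': array([[ 9.77146983e-01,  1.41357707e-01, -1.58750660e-01,
         3.63124302e+02],
       [-2.12561083e-01,  6.54188510e-01, -7.25847904e-01,
        -6.19027092e+02],
       [ 1.24866255e-03,  7.43004302e-01,  6.69285476e-01,
         7.78262291e+02],
       [ 0.00000000e+00,  0.00000000e+00,  0.00000000e+00,
         1.00000000e+00]])}
```

View pics/top0.png

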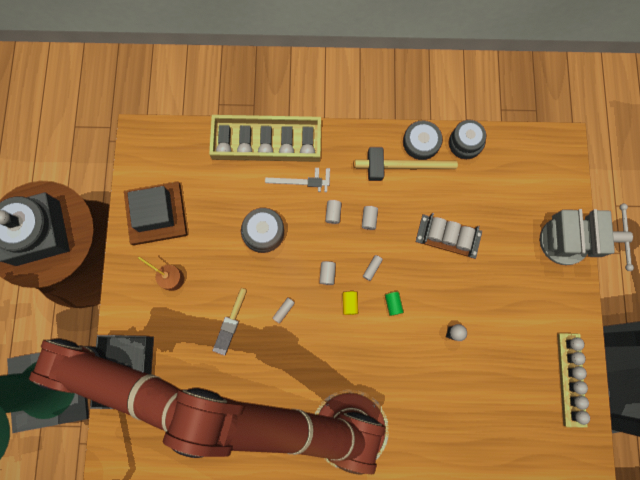

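View pics/side0.png

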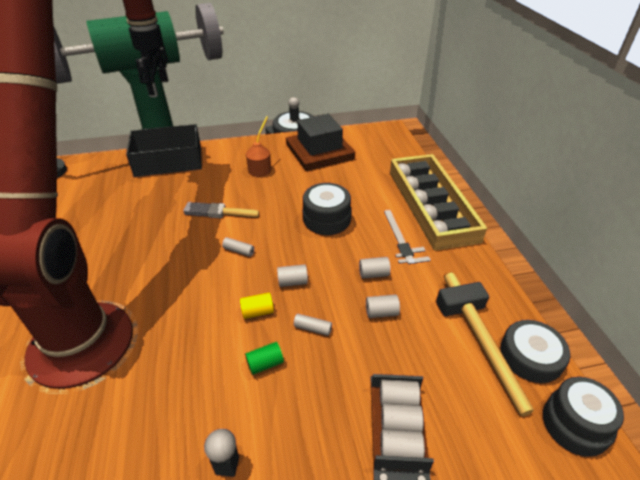

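The top view shows loose thick blanks at about (333,211), (370,217) and (327,272), slim ones at (373,268) and (284,310), and the cradle with its row at (449,236), seen turned about 15°. In the side view the blanks are at (375,268), (383,307) and (292,276), and the row is at about (402,418).

```bash
cat > h.py <<'E'
import numpy as np, cv2
from workcell import sensors, eyes
def ray(n,uv):
    c=eyes.calibration(n);T=c["cam_to_world"]
    d=T[:3,:3]@np.array([(uv[0]-c["cx"])/c["fx"],-(uv[1]-c["cy"])/c["fy"],-1]);return T[:3,3],d
def plane(n,uv,z):
    o,d=ray(n,uv);return o+d*(z-o[2])/d[2]
def tri(a,b):
    (o1,d1),(o2,d2)=ray("top",a),ray("side",b)
    s=np.linalg.lstsq(np.c_[d1,-d2],o2-o1,rcond=None)[0]
    p,q=o1+s[0]*d1,o2+s[1]*d2;return (p+q)/2,np.linalg.norm(p-q)
def mask(im,smax=70,vmin=70):
    h=cv2.cvtColor(im,cv2.COLOR_RGB2HSV);return ((h[:,:,1]<smax)&(h[:,:,2]>vmin)).astype(np.uint8)
def blob(m,seed):
    n,l,s,c=cv2.connectedComponentsWithStats(m,connectivity=4);k=l[seed[1],seed[0]]
    if k==0: return None
    p=np.argwhere(l==k)[:,::-1].astype(np.float32);return cv2.minAreaRect(p),c[k],s[k][4]
E
python3 - <<'E'
from h import *
t=eyes.grab_frame("top");s=eyes.grab_frame("side")
mt,ms=mask(t,110,60),mask(s,110,60)
for nm,a,b in(("b1",(333,211),(375,268)),("b2",(370,217),(383,307)),("b3",(327,272),(292,276)),("row",(452,234),(402,420)),("slim1",(373,268),(313,325))):
    A,B=blob(mt,a),blob(ms,b)
    print(nm,A,B)
    if A and B:
        print("  tri rect",tri(A[0][0],B[0][0]),"cent",tri(A[1],B[1]),"plane",plane("top",A[0][0],34 if nm=="row" else 22))
    if A:
        bx=cv2.boxPoints(A[0]);P=[plane("top",q,34 if nm=="row" else 22)[:2] for q in bx]
        e=[P[1]-P[0],P[2]-P[1]];print("  edges",[(round(float(np.linalg.norm(v)),1),round(float(np.arctan2(v[1],v[0])),3)) for v in e])
c=cv2.resize(t[195:300,310:500],None,fx=4,fy=4,interpolation=cv2.INTER_CUBIC)
cv2.imwrite("pics/c1.png",c[:,:,::-1])
E
```

```text
b1 (((332.9604187011719, 211.3960418701172), (14.129528045654297, 23.28386878967285), 5.710592269897461), array([332.9689441 , 211.45031056]), np.int32(322)) (((374.468994140625, 267.12762451171875), (19.100460052490234, 29.81332778930664), 85.2363510131836), array([374.4516129, 267.1344086]), np.int32(558))
  tri rect (array([633.24804886,  54.29846229,  23.0993846 ]), np.float64(1.9832315682641115)) cent (array([633.13388721,  54.26364776,  23.11843363]), np.float64(2.1013865196131287)) plane [632.50580089  54.3869516   22.        ]
  edges [(73.2, -0.082), (43.3, -1.654)]
b2 (((369.4158630371094, 217.3415985107422), (14.229032516479492, 23.28386878967285), 5.710593223571777), array([369.42331288, 217.28527607]), np.int32(326)) (((382.75006103515625, 305.75006103515625), (21.004291534423828, 33.04554748535156), 84.80557250976562), array([382.58345643, 305.77252585]), np.int32(677))
  tri rect (array([616.83446936, -56.87621162,  23.42412803]), np.float64(2.241290177291278)) cent (array([616.73812992, -56.86033888,  23.44789967]), np.float64(1.717770486054398)) plane [616.02926089 -
[... 1135 characters left out ...]
0.9246229726753074)) plane [ 571.33114146 -300.15554197   34.        ]
  edges [(90.6, -0.259), (139.5, -1.806)]
slim1 (((372.3692321777344, 267.3538513183594), (9.178568840026855, 25.55115509033203), 29.744882583618164), array([372.33333333, 267.4092827 ]), np.int32(237)) (((312.0882568359375, 324.1470642089844), (38.07809066772461, 13.824529647827148), 14.03624439239502), array([312.33333333, 324.07254902]), np.int32(510))
  tri rect (array([463.7827385 , -66.13445269,  15.90657459]), np.float64(0.6447938791088311)) cent (array([463.9749352 , -66.03461848,  15.81540298]), np.float64(1.3343655104600358)) plane [462.5520341  -65.51971403  22.        ]
  edges [(77.7, -0.511), (27.4, -2.082)]
```

View pics/c1.png

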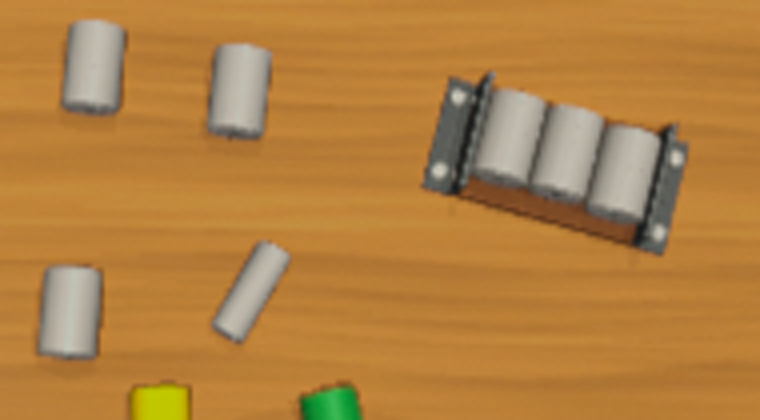

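The crop shows the row silhouette at about (435,217)–(475,250) in full-image pixels, plus the cheeks and bolts that inflated the last mask. I'll grip the blanks by their flat ends, jaws along the axis, because two neighbours in the second row touch each other. Next is a tighter row mask and the first move numbers.

```bash
cat >> h.py <<'E'
from scipy.spatial.transform import Rotation as Ro
def go(x,y,z,psi):
    "shift (tool axes) and rotvec from measured pose to a tool-down pose with jaw line at yaw psi"
    s=sensors.observe();q=s["tool_rot"];R=Ro.from_quat([q[1],q[2],q[3],q[0]])
    M=np.array([[np.sin(psi),np.cos(psi),0],[-np.cos(psi),np.sin(psi),0],[0,0,-1]]).T
    M=np.column_stack([[-np.sin(psi),np.cos(psi),0],[np.cos(psi),np.sin(psi),0],[0,0,-1]])
    d=R.inv().apply(np.array([x,y,z])-s["eef_pos"]);r=(R.inv()*Ro.from_matrix(M)).as_rotvec()
    print("t",round(s["time_s"],2),"d",d.round(1),"r",r.round(3),"w",round(s["grip_width"],1))
E
sed -i '/np.sin(psi),np.cos(psi),0\],\[-np.cos/d' h.py
python3 - <<'E'
from h import *
t=eyes.grab_frame("top");s=eyes.grab_frame("side")
for v in(105,125,140):
    mt=mask(t,60,v);mt[:, :434]=0;mt[:,478:]=0
    k=np.argwhere(mt[205:260])[:,::-1]+[0,205]
    n,l,st,c=cv2.connectedComponentsWithStats(mt[205:260],connectivity=4)
    keep=[i for i in range(1,n) if st[i][4]>40];print(v,[(st[i][4],(c[i]+[0,205]).round(1)) for i in keep])
    p=np.argwhere(np.isin(l,keep))[:,::-1].astype(np.float32)+np.float32([0,205])
    r=cv2.minAreaRect(p);P=[plane("top",q,34)[:2] for q in cv2.boxPoints(r)]
    e=[P[1]-P[0],P[2]-P[1]];print(r,plane("top",r[0],34).round(1),plane("top",p.mean(0),34).round(1),[(round(float(np.linalg.norm(w)),1),round(float(np.arctan2(w[1],w[0])),3)) for w in e])
cv2.imwrite("pics/c2.png",np.vstack([cv2.resize(s[365:480,350:450],None,fx=5,fy=5,interpolation=cv2.INTER_CUBIC)])[:,:,::-1])
go(633,54,110,-.08)
E
```

```text
105 [(np.int32(226), array([438.8, 228.1])), (np.int32(294), array([451.7, 232.5])), (np.int32(294), array([465.9, 237.5]))]
((452.10003662109375, 232.7000274658203), (43.639427185058594, 22.135942459106445), 18.434947967529297) [ 570.5 -304.5   34. ] [ 569.4 -307.9   34. ] [(69.1, -0.334), (130.2, -1.886)]
125 [(np.int32(217), array([438.7, 227.7])), (np.int32(268), array([451.9, 232.2])), (np.int32(267), array([466.1, 237.3]))]
((452.17169189453125, 232.4658966064453), (43.45330047607422, 21.658647537231445), 17.818889617919922) [ 571.3 -304.7   34. ] [ 570.4 -307.7   34. ] [(67.6, -0.324), (129.7, -1.875)]
140 [(np.int32(207), array([438.7, 227.5])), (np.int32(245), array([452.1, 232. ])), (np.int32(245), array([466.5, 237.1]))]
((452.4064025878906, 232.23007202148438), (42.51620864868164, 21.06761932373047), 17.744670867919922) [ 572.  -305.5   34. ] [ 571.3 -307.8   34. ] [(65.8, -0.323), (126.9, -1.873)]
t 0.3 d [-593.5 -422.9  135.3] r [-1.000e-03  1.000e-03  1.371e+00] w 85.2
```

View pics/c2.png

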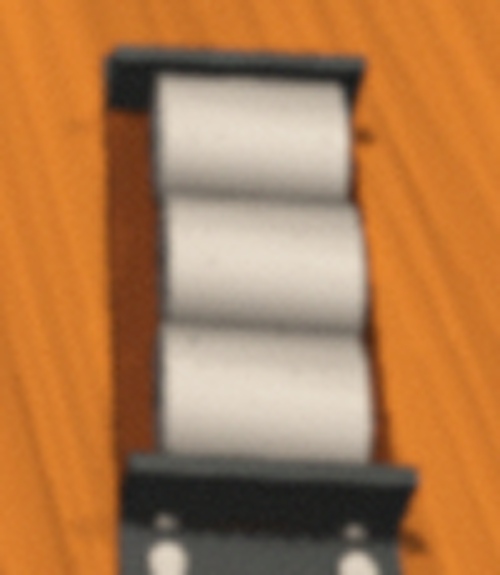

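The side crop shows the three row blanks nearly flush, with axes parallel to the bed. My column cut at 434 clipped the left blank, so I'm redoing it once with bolts as a cross-check, while the arm starts towards blank 1.

>>> carry_out --steps '[-30,-21,0,0,0,0.12,1,-89,-63,0,0,0,0.24,1,-110,-78,0,0,0,0.36,1,-140,-100,0,0,0,0.48,1,-170,-121,0,0,0,0.6,1,-200,-142,0,0,0,0.72,1,-230,-164,0,0,0,0.84,1,-260,-185,0,0,0,0.96,1,-290,-207,0,0,0,1.08,1,-320,-228,0,0,0,1.18,1]' --squeeze 90

```text
time_s: 1.13
eef_pos: [424.9, 315.6, 245.6]
tool_rot: [-0.0, 0.669, 0.743, 0.0]
force: [-0.3, 0.2, -0.6]
grip_width: 85.3
gripper_force: 0.0
```

Run:
```python
from h import *
t=cv2.cvtColor(cv2.imread("pics/top0.png"),cv2.COLOR_BGR2RGB)
mt=mask(t,70,105)
n,l,st,c=cv2.connectedComponentsWithStats(mt,connectivity=4)
big=[];bolt=[]
for i in range(1,n):
    u,v=c[i]
    if 414<u<485 and 205<v<262:
        print(st[i],c[i].round(1)); (big if st[i][4]>100 else bolt).append(i)
p=np.argwhere(np.isin(l,big))[:,::-1].astype(np.float32)
r=cv2.minAreaRect(p);P=[plane("top",q,34)[:2] for q in cv2.boxPoints(r)]
e=[P[1]-P[0],P[2]-P[1]];print(plane("top",r[0],34).round(1),plane("top",p.mean(0),34).round(1),[(round(float(np.linalg.norm(w)),1),round(float(np.arctan2(w[1],w[0])),3)) for w in e])
B=[plane("top",((x+.5)/4-.5+310,(y+.5)/4-.5+195),6)[:2] for x,y in((459,97),(440,170),(676,157),(658,232))]
print("bolts centre",np.mean(B,0),[np.arctan2(*(a-b)[::-1]).round(3) for a,b in((B[0],B[1]),(B[2],B[3]))],[(np.arctan2(*(a-b)[::-1])-np.pi/2).round(3) for a,b in((B[0],B[2]),(B[1],B[3]))])
go(633,54,80,-.08)
```

```text
[432 213   2   1   2] [432.5 213. ]
[432 215   1   2   2] [432.  215.5]
[422 217   5   5  16] [424.1 218.6]
[428 218  18  23 291] [437.2 228.5]
[428 219   1   1   1] [428. 219.]
[430 220   1   2   2] [430.  220.5]
[443 221  18  24 295] [451.7 232.5]
[429 224   1   2   2] [429.  224.5]
[457 226  18  24 297] [465.9 237.4]
[428 228   1   2   2] [428.  228.5]
[478 228   1   2   2] [478.  228.5]
[481 231   1   1   1] [481. 231.]
[427 232   1   2   2] [427.  232.5]
[477 232   5   6  19] [478.8 234.2]
[417 235   5   5  18] [419.3 237.1]
[426 236   1   2   2] [426.  236.5]
[423 238   1   1   1] [423. 238.]
[425 240   2   1   2] [425.5 240. ]
[479 241   1   1   1] [479. 241.]
[474 242   1   1   1] [474. 242.]
[478 245   1   1   1] [478. 245.]
[477 249   1   2   2] [477.  249.5]
[472 251   5   5  18] [474.3 252.9]
[ 571.2 -303.3   34. ] [ 570.1 -303.3   34. ] [(70.5, -0.324), (132.7, -1.876)]
bolts centre [ 567.34573482 -301.91629695] [np.float64(-0.267), np.float64(-0.268)] [np.float64(-0.26), np.float64(-0.266)]
t 1.13 d [-282.2  179.4  165.5] r [ 0.    -0.     0.186] w 85.3
```

>>> carry_out --steps '[-28,18,16,0,0,0.03,1,-56,36,33,0,0,0.06,1,-85,54,50,0,0,0.09,1,-115,73,67,0,0,0.12,1,-145,92,85,0,0,0.15,1,-175,111,102,0,0,0.186,1,-205,130,120,0,0,0.186,1,-235,149,137,0,0,0.186,1,-262,166,153,0,0,0.186,1,-282,179,165,0,0,0.186,1]'

```text
time_s: 1.97
eef_pos: [634.4, 53.1, 78.8]
tool_rot: [0.001, 0.734, 0.679, -0.001]
force: [0.0, 0.1, -0.5]
grip_width: 85.2
gripper_force: 0.0
```

Run:
```python
from h import *
go(633,54,23,-.08)
```

```text
t 1.97 d [ 0.9 -1.4 55.8] r [-0.     0.002  0.002] w 85.2
```

>>> carry_out --steps '[1,-1,8,0,0,0,1,1,-1,18,0,0,0,1,1,-1,28,0,0,0,1,1,-1,38,0,0,0,1,1,-1,46,0,0,0,1,1,-1,52,0,0,0,1,1,-1,55,0,0,0,1,1,-1,56,0,0,0,1,1,-1,56,0,0,0,0.7,1,-1,56,0,0,0,0.6]'

```text
time_s: 2.8
eef_pos: [632.9, 57.9, 24.8]
tool_rot: [0.001, 0.733, 0.68, 0.001]
force: [7.8, -0.1, 2.8]
grip_width: 63.7
gripper_force: 6.4
```

>>> carry_out --steps '[0,0,0,0,0,0,0.5,0,0,0,0,0,0,0.5,0,0,0,0,0,0,0.5,0,0,0,0,0,0,0.5,0,0,0,0,0,0,0.5,0,0,0,0,0,0,0.5,0,0,-3,0,0,0,0.5,0,0,-8,0,0,0,0.5,0,0,-14,0,0,0,0.5,0,0,-20,0,0,0,0.5]'

```text
time_s: 3.63
eef_pos: [631.0, 57.9, 43.4]
tool_rot: [-0.001, 0.733, 0.68, -0.001]
force: [1.1, -0.4, -6.9]
grip_width: 62.7
gripper_force: 99.8
```

Run:
```python
from h import *
print(sensors.observe()["eef_pos"])
cv2.imwrite("pics/g1.png",cv2.resize(eyes.grab_frame("side")[180:350,280:480],None,fx=3,fy=3)[:,:,::-1])
go(574.7,-281.3,115,-.263)
```

```text
[630.96797424  57.8997326   43.35971513]
t 3.68 d [-342.5  -32.   -69.8] r [0.    0.    0.188] w 62.8
```

View pics/g1.png

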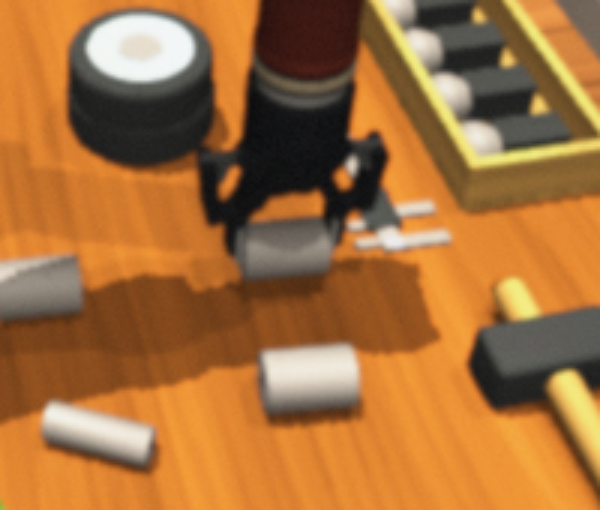

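Blank 1 is held squarely by its ends, at about (377,263) in the side view. I'll check its lateral offset in the grip with a ray at its height, and the next moves wait for that.

Run:
```python
from h import *
p=plane("side",(376.5,262.8),41.5);print(p, plane("side",(374.47,267.13),22))
go(575.6,-278,115,-.263)
```

```text
[636.15787856  49.8917861   41.5       ] [634.68427504  55.37028099  22.        ]
t 3.68 d [-339.2  -31.4  -69.8] r [0.    0.    0.188] w 62.8
```

>>> carry_out --steps '[0,0,-20,0,0,0,0.5,-5,0,-45,0,0,0,0.5,-25,-2,-64,0,0,0.02,0.5,-55,-5,-70,0,0,0.04,0.5,-90,-8,-70,0,0,0.06,0.5,-125,-11,-70,0,0,0.08,0.5,-160,-15,-70,0,0,0.1,0.5,-195,-18,-70,0,0,0.12,0.5,-230,-21,-70,0,0,0.14,0.5,-265,-24,-70,0,0,0.16,0.5]'

```text
time_s: 4.52
eef_pos: [587.7, -206.0, 114.2]
tool_rot: [-0.0, 0.785, 0.619, -0.0]
force: [1.2, 0.5, -7.4]
grip_width: 62.8
gripper_force: 102.1
```

>>> carry_out --steps '[-28,-3,0,0,0,0.028,0.5,-50,-5,0,0,0,0.028,0.5,-65,-6,0,0,0,0.028,0.5,-72,-7,0,0,0,0.028,0.5,-74,-7,0,0,0,0.028,0.5,-74,-7,0,0,0,0.028,0.5,-74,-7,0,0,0,0.028,0.5,-74,-7,0,0,0,0.028,0.5,-74,-7,0,0,0,0.028,0.5,-74,-7,0,0,0,0.028,0.5]'

```text
time_s: 5.35
eef_pos: [565.1, -273.7, 114.3]
tool_rot: [-0.0, 0.793, 0.609, 0.0]
force: [-0.0, -0.7, -7.5]
grip_width: 62.3
gripper_force: 102.0
```

Run:
```python
from h import *
print(sensors.observe()["eef_pos"])
t=eyes.grab_frame("top");s=eyes.grab_frame("side")
a=cv2.resize(t[190:290,400:500],(400,400));b=cv2.resize(s[330:480,330:480],(400,400))
cv2.imwrite("pics/g2.png",np.hstack([a,b])[:,:,::-1])
go(575.6,-278,75,-.263)
```

```text
[ 565.06669592 -273.66659808  114.28314494]
t 5.45 d [-0.7 11.4 39.4] r [ 0.    -0.     0.001] w 62.5
```

View pics/g2.png

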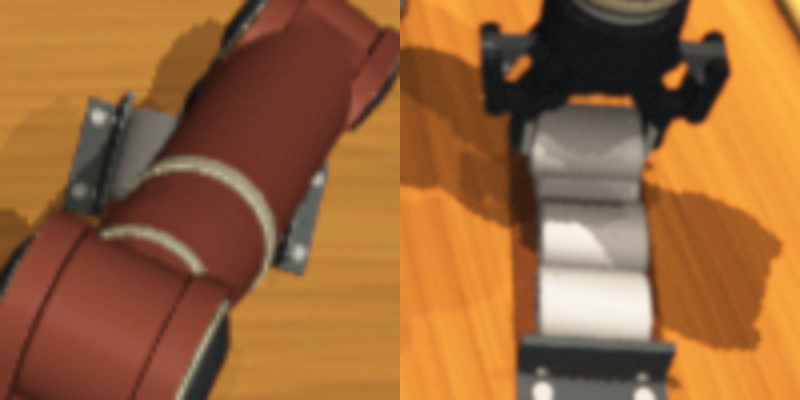

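In the side half the blank hangs over the +y groove, held level, and needs about 11 mm more along the jaw line. I'll do that shift and descend in two stages, watching force.

>>> carry_out --steps '[0,4,2,0,0,0,0.5,0,8,8,0,0,0,0.5,-1,11,15,0,0,0,0.5,-1,11,21,0,0,0,0.5,-1,11,26,0,0,0,0.5,-1,11,30,0,0,0,0.5,-1,11,33,0,0,0,0.5,-1,11,34,0,0,0,0.5,-1,11,34,0,0,0,0.5,-1,11,34,0,0,0,0.5]'

```text
time_s: 6.28
eef_pos: [575.0, -278.9, 80.5]
tool_rot: [0.0, 0.794, 0.608, 0.0]
force: [0.4, -0.5, -6.1]
grip_width: 62.8
gripper_force: 102.2
```

>>> carry_out --steps '[0,0,0.5,0,0,0,0.5,0,0,1,0,0,0,0.5,0,0,1.5,0,0,0,0.5,0,0,2,0,0,0,0.5,0,0,2.5,0,0,0,0.5,0,0,3,0,0,0,0.5,0,0,3.5,0,0,0,0.5,0,0,4,0,0,0,0.5,0,0,4,0,0,0,0.5,0,0,4,0,0,0,0.5]'

```text
time_s: 7.12
eef_pos: [575.0, -278.6, 76.7]
tool_rot: [-0.0, 0.794, 0.608, 0.0]
force: [-1.2, 1.6, -4.1]
grip_width: 62.6
gripper_force: 102.5
```

>>> carry_out --steps '[0,0,0.5,0,0,0,0.5,0,0,1,0,0,0,0.5,0,0,1.5,0,0,0,0.5,0,0,2,0,0,0,0.5,0,0,2,0,0,0,0.5,0,0,2,0,0,0,0.5,0,0,2,0,0,0,0.5,0,0,2,0,0,0,0.5,0,0,2,0,0,0,0.5,0,0,2,0,0,0,0.5]'

```text
time_s: 7.95
eef_pos: [575.2, -277.9, 76.4]
tool_rot: [-0.0, 0.794, 0.608, 0.001]
force: [-4.2, 3.5, 7.9]
grip_width: 62.5
gripper_force: 104.0
```

>>> carry_out --steps '[0.7,-1,-0.5,0,0,0,0.5,1.5,-2,-0.5,0,0,0,0.5,1.5,-2,-0.5,0,0,0,0.5,1.5,-2,0,0,0,0,0.5,1.5,-2,0,0,0,0,0.5,1.5,-2,0,0,0,0,0.5,1.5,-2,0,0,0,0,0.5,1.5,-2,0,0,0,0,0.5,1.5,-2,0,0,0,0,0.5,1.5,-2,0,0,0,0,0.5]'

```text
time_s: 8.78
eef_pos: [575.3, -276.6, 76.1]
tool_rot: [0.001, 0.793, 0.609, 0.002]
force: [0.1, 3.0, 8.3]
grip_width: 62.5
gripper_force: 104.1
```

>>> carry_out --steps '[0,0,0,0,0,0,0.72,0,0,0,0,0,0,0.74,0,0,0,0,0,0,0.76,0,0,0,0,0,0,0.78,0,0,0,0,0,0,0.8,0,0,0,0,0,0,0.84,0,0,0,0,0,0,0.88,0,0,0,0,0,0,0.92,0,0,0,0,0,0,0.96,0,0,0,0,0,0,1]'

```text
time_s: 9.62
eef_pos: [573.3, -276.8, 74.2]
tool_rot: [-0.0, 0.794, 0.608, -0.0]
force: [-0.7, -0.4, 0.1]
grip_width: 85.4
gripper_force: 0.0
```

>>> carry_out --steps '[0,0,0,0,0,0,1,0,0,-5,0,0,0,1,0,0,-15,0,0,0,1,0,0,-30,0,0,0,1,10,0,-45,0,0,0,1,35,0,-60,0,0,0,1,70,0,-65,0,0,0,1,105,0,-65,0,0,0,1,140,0,-65,0,0,0,1,170,0,-65,0,0,0,1]'

```text
time_s: 10.45
eef_pos: [618.6, -109.7, 140.8]
tool_rot: [0.0, 0.793, 0.609, 0.001]
force: [0.6, -0.1, -0.3]
grip_width: 85.4
gripper_force: 0.0
```

Run:
```python
from h import *
t=eyes.grab_frame("top");s=eyes.grab_frame("side")
a=cv2.resize(t[190:290,400:500],(400,400));b=cv2.resize(s[330:480,330:480],(400,400))
cv2.imwrite("pics/g3.png",np.hstack([a,b])[:,:,::-1])
print(sensors.observe()["eef_pos"],blob(mask(t,110,60),(370,217)))
go(616.5,-57,85,-.085)
```

```text
[ 620.04382725 -103.08277924  139.91389709] (((386.04998779296875, 222.8500213623047), (51.86135482788086, 23.71708106994629), 18.434947967529297), array([379.20689655, 220.09770115]), np.int32(522))
t 10.55 d [ 43.4 -14.9  55.2] r [ 0.001 -0.007 -0.166] w 85.2
```

View pics/g3.png

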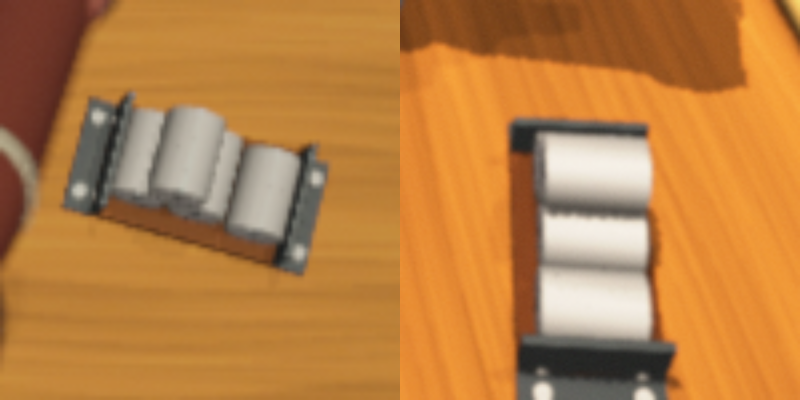

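Blank 1 lies saddled in the +y groove, nearly flush with the row (top half at about (190,155), parallel to the row). Next is blank 2.

>>> carry_out --steps '[10,-4,10,0,0,-0.04,1,20,-8,25,0,0,-0.08,1,30,-12,40,0,0,-0.12,1,38,-15,50,0,0,-0.166,1,42,-15,55,0,0,-0.166,1,43,-15,55,0,0,-0.166,1,43,-15,55,0,0,-0.166,1,43,-15,55,0,0,-0.166,1,43,-15,55,0,0,-0.166,1,43,-15,55,0,0,-0.166,1]'

```text
time_s: 11.38
eef_pos: [614.6, -68.2, 85.1]
tool_rot: [0.001, 0.741, 0.671, 0.0]
force: [0.6, 0.8, 0.1]
grip_width: 85.5
gripper_force: 0.0
```

Run:
```python
from h import *
go(616.5,-57,23,-.085)
```

```text
t 11.38 d [11.4  0.7 62.1] r [ 0.001  0.001 -0.013] w 85.5
```

>>> carry_out --steps '[5,0,6,0,0,-0.013,1,9,0,16,0,0,-0.013,1,11,1,27,0,0,-0.013,1,11,1,38,0,0,-0.013,1,11,1,48,0,0,-0.013,1,11,1,56,0,0,-0.013,1,11,1,60,0,0,-0.013,1,11,1,62,0,0,-0.013,1,11,1,62,0,0,-0.013,1,11,1,62,0,0,-0.013,1]'

```text
time_s: 12.22
eef_pos: [616.5, -56.6, 22.6]
tool_rot: [0.0, 0.736, 0.677, 0.0]
force: [0.8, 0.9, -0.0]
grip_width: 85.5
gripper_force: 0.0
```

>>> carry_out --steps '[0,0,0,0,0,0,0.7,0,0,0,0,0,0,0.5,0,0,0,0,0,0,0.5,0,0,0,0,0,0,0.5,0,0,0,0,0,0,0.5,0,0,0,0,0,0,0.5,0,0,0,0,0,0,0.5,0,0,0,0,0,0,0.5,0,0,0,0,0,0,0.5,0,0,0,0,0,0,0.5]'

```text
time_s: 13.05
eef_pos: [617.1, -56.6, 23.4]
tool_rot: [0.001, 0.736, 0.677, 0.001]
force: [0.3, -0.3, 6.5]
grip_width: 62.9
gripper_force: 100.9
```

Run:
```python
from h import *
go(563.3,-323.7,115,-.263)
```

```text
t 13.05 d [-270.7  -31.   -91.6] r [ 0.002 -0.     0.179] w 62.9
```

>>> carry_out --steps '[0,0,-10,0,0,0,0.5,0,0,-30,0,0,0,0.5,0,0,-60,0,0,0.02,0.5,-15,-2,-90,0,0,0.04,0.5,-40,-5,-108,0,0,0.06,0.5,-70,-8,-112,0,0,0.08,0.5,-105,-12,-112,0,0,0.1,0.5,-140,-16,-112,0,0,0.12,0.5,-175,-20,-112,0,0,0.15,0.5,-210,-24,-112,0,0,0.179,0.5]'

```text
time_s: 13.88
eef_pos: [572.5, -264.0, 132.9]
tool_rot: [-0.002, 0.794, 0.608, -0.001]
force: [1.2, 0.4, -6.0]
grip_width: 62.5
gripper_force: 100.4
```

>>> carry_out --steps '[-25,4,0,0,0,0,0.5,-42,4,0,0,0,0,0.5,-53,4,0,0,0,0,0.5,-59,4,0,0,0,0,0.5,-60,4,0,0,0,0,0.5,-60,4,0,0,0,0,0.5,-60,4,0,0,0,0,0.5,-60,4,0,0,0,0,0.5,-60,4,0,0,0,0,0.5,-60,4,0,0,0,0,0.5]'

```text
time_s: 14.72
eef_pos: [563.5, -321.5, 134.4]
tool_rot: [-0.0, 0.793, 0.609, 0.0]
force: [0.0, 0.2, -6.8]
grip_width: 62.6
gripper_force: 100.4
```

Run:
```python
from h import *
print(sensors.observe()["eef_pos"])
go(563,-324.7,75,-.263)
```

```text
[ 563.47596275 -321.54334075  134.37814732]
t 14.72 d [-3.2  0.4 59.4] r [ 0.    -0.     0.002] w 62.6
```

>>> carry_out --steps '[-2,0,4,0,0,0,0.5,-3,0,12,0,0,0,0.5,-3,0,21,0,0,0,0.5,-3,0,30,0,0,0,0.5,-3,0,38,0,0,0,0.5,-3,0,45,0,0,0,0.5,-3,0,50,0,0,0,0.5,-3,0,54,0,0,0,0.5,-3,0,56,0,0,0,0.5,-3,0,56,0,0,0,0.5]'

```text
time_s: 15.55
eef_pos: [562.1, -325.4, 77.8]
tool_rot: [-0.0, 0.794, 0.608, -0.0]
force: [0.1, -0.3, -5.7]
grip_width: 62.5
gripper_force: 100.4
```

>>> carry_out --steps '[0,0,0.5,0,0,0,0.5,0,0,1,0,0,0,0.5,0,0,1.5,0,0,0,0.5,0,0,2,0,0,0,0.5,0,0,2.5,0,0,0,0.5,0,0,3,0,0,0,0.5,0,0,3.5,0,0,0,0.5,0,0,4,0,0,0,0.5,0,0,4,0,0,0,0.5,0,0,4,0,0,0,0.5]'

```text
time_s: 16.38
eef_pos: [562.4, -325.3, 75.1]
tool_rot: [0.0, 0.794, 0.608, 0.0]
force: [-1.3, 2.8, 1.5]
grip_width: 62.8
gripper_force: 101.2
```

>>> carry_out --steps '[0.5,0,0,0,0,0,0.5,1,0,0,0,0,0,0.5,1.5,0,0.5,0,0,0,0.5,1.5,0,0.5,0,0,0,0.5,1.5,0,1,0,0,0,0.5,1.5,0,1,0,0,0,0.5,1.5,0,1,0,0,0,0.5,1.5,0,1,0,0,0,0.5,1.5,0,1,0,0,0,0.5,1.5,0,1,0,0,0,0.5]'

```text
time_s: 17.22
eef_pos: [563.0, -323.5, 74.6]
tool_rot: [-0.0, 0.794, 0.608, 0.001]
force: [-3.4, 4.0, 7.3]
grip_width: 62.8
gripper_force: 102.2
```

Near-vertical load on the groove; release gently.

>>> carry_out --steps '[0,0,0,0,0,0,0.72,0,0,0,0,0,0,0.74,0,0,0,0,0,0,0.76,0,0,0,0,0,0,0.78,0,0,0,0,0,0,0.8,0,0,0,0,0,0,0.84,0,0,0,0,0,0,0.88,0,0,0,0,0,0,0.92,0,0,0,0,0,0,0.96,0,0,0,0,0,0,1]'

```text
time_s: 18.05
eef_pos: [562.6, -324.1, 73.3]
tool_rot: [0.0, 0.794, 0.608, -0.0]
force: [-0.8, -0.6, -0.4]
grip_width: 85.6
gripper_force: 0.0
```

>>> carry_out --steps '[0,0,0,0,0,0,1,0,0,-5,0,0,0,1,0,0,-15,0,0,0,1,0,0,-30,0,0,0,1,5,0,-50,0,0,0,1,30,0,-65,0,0,0,1,65,0,-70,0,0,0,1,100,-5,-70,0,0,0,1,140,-10,-70,0,0,0,1,180,-20,-70,0,0,-0.05,1]'

```text
time_s: 18.88
eef_pos: [591.4, -144.0, 144.8]
tool_rot: [0.002, 0.778, 0.628, 0.001]
force: [1.5, 0.1, 0.3]
grip_width: 85.1
gripper_force: 0.0
```

>>> carry_out --steps '[25,-10,0,0,0,-0.03,1,55,-25,0,0,0,-0.06,1,70,-35,0,0,0,-0.09,1,75,-40,0,0,0,-0.12,1,75,-40,0,0,0,-0.12,1,75,-40,0,0,0,-0.12,1,75,-40,0,0,0,-0.12,1,75,-40,0,0,0,-0.12,1,75,-40,0,0,0,-0.12,1,75,-40,0,0,0,-0.12,1]'

```text
time_s: 19.72
eef_pos: [567.0, -64.5, 143.2]
tool_rot: [0.0, 0.74, 0.673, -0.0]
force: [-0.3, 0.3, -0.4]
grip_width: 85.2
gripper_force: 0.0
```

Run:
```python
from h import *
t=eyes.grab_frame("top");s=eyes.grab_frame("side")
a=cv2.resize(t[190:290,400:500],(400,400));b=cv2.resize(s[330:480,330:480],(400,400))
cv2.imwrite("pics/g4.png",np.hstack([a,b])[:,:,::-1])
print(sensors.observe()["eef_pos"],blob(mask(t,110,60),(327,272)))
go(444.8,69.5,90,-.066)
```

```text
[566.89516803 -63.8869904  143.20149503] (((327.5, 272.5), (23.0, 15.0), 90.0), array([326.76298701, 272.09415584]), np.int32(308))
t 19.82 d [ 121.4 -134.1   53.2] r [-0.     0.    -0.028] w 85.6
```

View pics/g4.png

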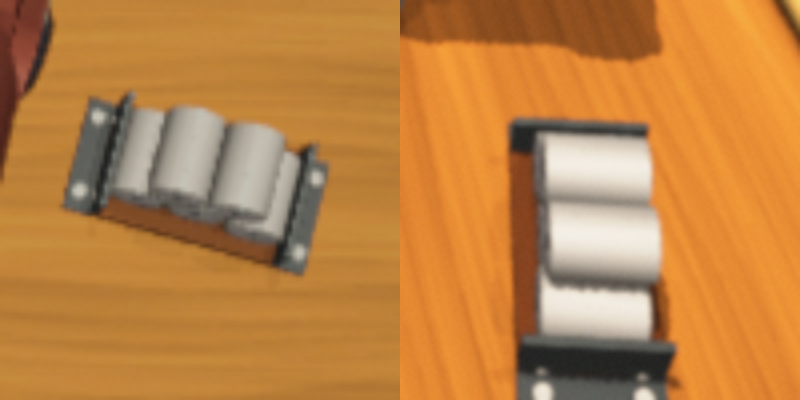

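Both second-row blanks are saddled side by side and about flush (top-half centres at about (188,155) and (250,171)). Now blank 3.

>>> carry_out --steps '[12,-13,5,0,0,0,1,32,-35,15,0,0,-0.01,1,55,-60,25,0,0,-0.02,1,78,-86,35,0,0,-0.028,1,98,-108,44,0,0,-0.028,1,113,-125,50,0,0,-0.028,1,120,-133,53,0,0,-0.028,1,121,-134,53,0,0,-0.028,1,121,-134,53,0,0,-0.028,1,121,-134,53,0,0,-0.028,1]'

```text
time_s: 20.65
eef_pos: [446.7, 68.3, 90.9]
tool_rot: [0.001, 0.73, 0.683, 0.001]
force: [0.8, 0.6, -1.0]
grip_width: 85.5
gripper_force: 0.0
```

Run:
```python
from h import *
f=lambda x,y:((x+.5)/4-.5+400,(y+.5)/4-.5+190)
for p,g in(((188,155),(574.7,-281.3)),((250,171),(563.3,-323.7))): print(plane("top",f(*p),72)[:2]-g)
go(444.8,69.5,23,-.066)
```

```text
[0.44576411 1.75079476]
[ 0.68003244 -1.14168331]
t 20.65 d [ 1.1 -2.2 67.8] r [ 0.003  0.001 -0.001] w 85.5
```

>>> carry_out --steps '[1,-2,6,0,0,0,1,1,-2,18,0,0,0,1,1,-2,30,0,0,0,1,1,-2,42,0,0,0,1,1,-2,53,0,0,0,1,1,-2,61,0,0,0,1,1,-2,66,0,0,0,1,1,-2,68,0,0,0,1,1,-2,68,0,0,0,1,1,-2,68,0,0,0,1]'

```text
time_s: 21.48
eef_pos: [443.0, 70.6, 22.5]
tool_rot: [0.0, 0.73, 0.684, 0.0]
force: [0.5, -0.2, -0.1]
grip_width: 85.3
gripper_force: 0.0
```

>>> carry_out --steps '[0,0,0,0,0,0,0.7,0,0,0,0,0,0,0.5,0,0,0,0,0,0,0.5,0,0,0,0,0,0,0.5,0,0,0,0,0,0,0.5,0,0,0,0,0,0,0.5,0,0,0,0,0,0,0.5,0,0,0,0,0,0,0.5,0,0,-5,0,0,0,0.5,0,0,-20,0,0,0,0.5]'

```text
time_s: 22.32
eef_pos: [440.4, 70.6, 41.0]
tool_rot: [-0.002, 0.73, 0.684, -0.003]
force: [-0.3, 0.3, -7.5]
grip_width: 62.7
gripper_force: 101.3
```

>>> carry_out --steps '[0,0,-30,0,0,0,0.5,0,0,-60,0,0,0,0.5,0,0,-90,0,0,0,0.5,0,0,-115,0,0,0,0.5,0,0,-130,0,0,0,0.5,0,0,-135,0,0,0,0.5,0,0,-135,0,0,0,0.5,0,0,-135,0,0,0,0.5,0,0,-135,0,0,0,0.5,0,0,-135,0,0,0,0.5]'

```text
time_s: 23.15
eef_pos: [441.5, 70.6, 175.8]
tool_rot: [-0.001, 0.73, 0.684, -0.002]
force: [0.4, -0.9, -8.3]
grip_width: 62.6
gripper_force: 103.0
```

Run:
```python
from h import *
go(569.2,-302.2,165,-.263)
```

```text
t 23.15 d [-363.7  151.7   10.7] r [-0.004  0.002  0.198] w 62.6
```

>>> carry_out --steps '[-8,4,0,0,0,0.01,0.5,-28,12,0,0,0,0.03,0.5,-60,25,0,0,0,0.05,0.5,-95,40,0,0,0,0.07,0.5,-130,55,0,0,0,0.09,0.5,-165,69,0,0,0,0.11,0.5,-200,84,0,0,0,0.13,0.5,-235,98,0,0,0,0.16,0.5,-270,113,0,0,0,0.18,0.5,-300,125,0,0,0,0.198,0.5]'

```text
time_s: 23.98
eef_pos: [547.7, -241.0, 176.1]
tool_rot: [0.0, 0.795, 0.607, -0.001]
force: [1.5, -0.0, -8.5]
grip_width: 62.6
gripper_force: 102.7
```

>>> carry_out --steps '[-24,16,0,0,0,0,0.5,-42,28,0,0,0,0,0.5,-53,36,0,0,0,0,0.5,-57,39,0,0,0,0,0.5,-57,39,0,0,0,0,0.5,-57,39,0,0,0,0,0.5,-57,39,0,0,0,0,0.5,-57,39,0,0,0,0,0.5,-57,39,0,0,0,0,0.5,-57,39,0,0,0,0,0.5]'

```text
time_s: 24.82
eef_pos: [570.9, -301.0, 177.5]
tool_rot: [-0.0, 0.793, 0.609, 0.0]
force: [-0.0, 0.1, -8.5]
grip_width: 62.8
gripper_force: 102.6
```

Run:
```python
from h import *
print(sensors.observe()["eef_pos"])
go(569.2,-302.2,115,-.263)
```

```text
[ 570.9308089  -300.96388762  177.48583237]
t 24.82 d [-1.7 -1.3 62.5] r [-0.    -0.     0.001] w 62.8
```

>>> carry_out --steps '[-1,-1,4,0,0,0,0.5,-1,-1,12,0,0,0,0.5,-1,-1,22,0,0,0,0.5,-1,-1,32,0,0,0,0.5,-1,-1,41,0,0,0,0.5,-1,-1,49,0,0,0,0.5,-1,-1,55,0,0,0,0.5,-1,-1,59,0,0,0,0.5,-1,-1,61,0,0,0,0.5,-1,-1,61,0,0,0,0.5]'

```text
time_s: 25.65
eef_pos: [569.5, -302.6, 115.8]
tool_rot: [-0.0, 0.794, 0.608, -0.0]
force: [-1.3, -0.2, -7.5]
grip_width: 62.8
gripper_force: 102.7
```

>>> carry_out --steps '[0,0,0.5,0,0,0,0.5,0,0,1,0,0,0,0.5,0,0,1.5,0,0,0,0.5,0,0,2,0,0,0,0.5,0,0,2.5,0,0,0,0.5,0,0,3,0,0,0,0.5,0,0,3.5,0,0,0,0.5,0,0,3.5,0,0,0,0.5,0,0,3.5,0,0,0,0.5,0,0,3.5,0,0,0,0.5]'

```text
time_s: 26.48
eef_pos: [569.7, -302.6, 112.9]
tool_rot: [0.0, 0.794, 0.608, 0.0]
force: [-0.5, -0.1, -7.4]
grip_width: 62.6
gripper_force: 102.9
```

Not in contact yet; continue slowly.

>>> carry_out --steps '[0,0,0.4,0,0,0,0.5,0,0,0.8,0,0,0,0.5,0,0,1.2,0,0,0,0.5,0,0,1.6,0,0,0,0.5,0,0,2,0,0,0,0.5,0,0,2,0,0,0,0.5,0,0,2,0,0,0,0.5,0,0,2,0,0,0,0.5,0,0,2,0,0,0,0.5,0,0,2,0,0,0,0.5]'

```text
time_s: 27.32
eef_pos: [569.8, -302.7, 112.1]
tool_rot: [0.0, 0.794, 0.608, 0.0]
force: [-2.9, 2.6, 6.3]
grip_width: 62.4
gripper_force: 104.0
```

Contact, with a mostly vertical load. Release.

>>> carry_out --steps '[0,0,0,0,0,0,0.72,0,0,0,0,0,0,0.74,0,0,0,0,0,0,0.76,0,0,0,0,0,0,0.78,0,0,0,0,0,0,0.8,0,0,0,0,0,0,0.84,0,0,0,0,0,0,0.88,0,0,0,0,0,0,0.92,0,0,0,0,0,0,0.96,0,0,0,0,0,0,1]'

```text
time_s: 28.15
eef_pos: [569.6, -302.7, 110.8]
tool_rot: [0.0, 0.794, 0.608, -0.0]
force: [0.1, -0.5, -0.2]
grip_width: 85.2
gripper_force: 0.0
```

>>> carry_out --steps '[0,0,0,0,0,0,1,0,0,-5,0,0,0,1,0,0,-15,0,0,0,1,0,0,-30,0,0,0,1,0,0,-50,0,0,0,1,20,0,-70,0,0,0,1,50,0,-75,0,0,0,1,85,0,-75,0,0,0,1,120,0,-75,0,0,0,1,150,0,-75,0,0,0,1]'

```text
time_s: 28.98
eef_pos: [609.6, -155.0, 187.3]
tool_rot: [0.0, 0.793, 0.609, 0.001]
force: [0.3, 0.1, 0.6]
grip_width: 85.3
gripper_force: 0.0
```

>>> carry_out --steps '[25,0,0,0,0,0,1,40,0,0,0,0,0,1,50,0,0,0,0,0,1,50,0,0,0,0,0,1,50,0,0,0,0,0,1,50,0,0,0,0,0,1,50,0,0,0,0,0,1,50,0,0,0,0,0,1,50,0,0,0,0,0,1,50,0,0,0,0,0,1]'

```text
time_s: 29.82
eef_pos: [621.4, -110.3, 185.8]
tool_rot: [0.0, 0.794, 0.608, -0.0]
force: [1.2, 0.6, -0.2]
grip_width: 85.6
gripper_force: 0.0
```

Run:
```python
from h import *
t=eyes.grab_frame("top");s=eyes.grab_frame("side")
a=cv2.resize(t[190:290,400:500],(400,400));b=cv2.resize(s[330:480,330:480],(400,400))
cv2.imwrite("pics/g5.png",np.hstack([a,b])[:,:,::-1])
```

```text
(no output)
```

View pics/g5.png

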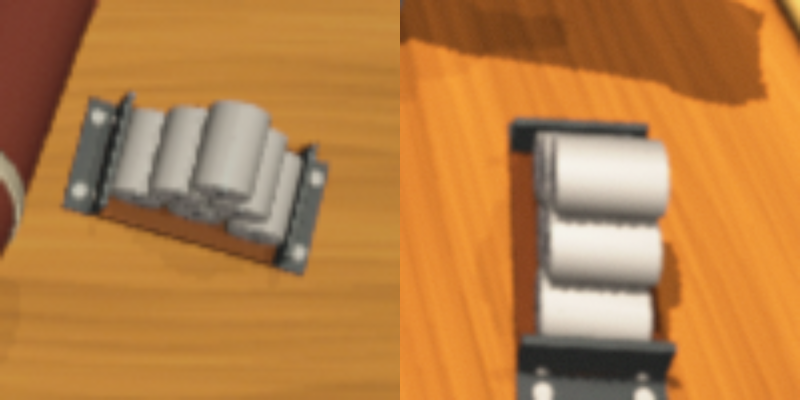

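The picture shows the third blank lying in the top groove (top-half centre at about (230,150)), with the 3-2-1 pyramid aligned and the gripper clear.

```bash
python3 -c "
from workcell import hand_in
print(hand_in())"
```

```text
the job is handed in; nothing more can be done
None
```

I built the three-two-one pyramid in the cradle and handed it in at about 30 s of the 64 s limit; the last picture shows all six blanks aligned and the gripper clear, but the hand-in returned no verdict.

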